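# Strip the transit lock, stow it and shut the sliding cover

### The arm

A 6-joint arm with a two-finger parallel gripper is mounted at the origin on the work surface. World frame = base frame: x ahead of the robot, y to its left, z up, the work surface at z = 0. Lengths are in m, angles in rad, forces in N, time in s.
With the tool pointing down it reaches from about 0.3 to 0.775 m from the base axis. Payload 14.6 kg.
Tool frame: the origin (TCP) lies at the very end of the fingers, on their centre line; the grasp point (between the pads) lies 19 mm behind it; z points along the fingers, y is the direction in which the jaws open and shut (so a half turn about z gives the same grasp; the last joint's range is limited). The gripper opens to 94 mm and grips with 3 to 60 N. Pads are 16 mm wide; open, the fingers measure 119 mm over their backs; the gripper's body (75 mm by 177 mm) begins 78 mm behind the grasp point.
Start: joints at [1.169, 0.3, 1.521, -0, 1.321, -0.067], TCP at [0.181, 0.519, 0.205] pointing down, gripper open.
Joint ranges: [-3.03, 3.03], [-0.79, 2.21], [0.23, 2.52], [-1.04, 4.18], [0, 3.07], [-2.55, 2.55]. Speed limits (rad/s): [2.22, 2.22, 2.57, 3.14, 3.14, 3.14].

### API

Orientations are given as [roll, pitch, yaw] about the fixed x, y, z axes, in that order (R = Rz(yaw) Ry(pitch) Rx(roll)).
In Python, from station import get_obs, vision, hand_in gives the robot as it stands.
- The arm moves only by the tool play_rows, never from a script. Its argument "moves" is a list of rows, each an object with "claw": the opening, from 0 (shut) to 1 (fully open); "linear": the shift along the tool's x, y, z in mm, a list of three; "turn": the turn, a rotation vector about the tool's x, y, z in rad, a list of three. In form: [{"claw": claw, "linear": [tx, ty, tz], "turn": [ax, ay, az]}, ...]. A call has 1 to 8 rows; each row is the pose to reach, as a shift and turn from the pose measured when the call began, along the tool's axes at that moment; what a row does not reach only later rows make up. A row lasts 1/8 s, in which the tool goes at most 62.5 mm and 10.7 degrees, less where a joint would pass 70% of its speed; a pose out of reach is approached as far as the arm can. A call with a gripper value outside its range is refused whole. The fingers move at their own pace and stop on an object; "force" is the grip in N (left out, the last holds). Time passes only in rows, so rows that repeat a pose let the fingers close. It gives the time, the measured TCP pose, the force and the opening at its end, in the units of the state.
- get_obs(): the state, without advancing time (a new reading comes with each control period).
- vision.camera(name): name is "scene" or "top" or "wrist"; returns the picture (420x560x3 uint8, blue, green, red); there is no depth.
- vision.camera_info(name): a dict with "camera_matrix" (3x3 intrinsics, pixels), "k1" (the pictures are not rectified: a ray, as slopes to the right and down, at radius r is drawn at 1 + k1 r^2 times it, then the intrinsics apply), "rvec" (rotation vector, rad) and "tvec" (3), from world to camera coordinates, as OpenCV has them; the wrist camera has in their place "mount" (4x4, takes a point from camera to tool coordinates, whose origin is the TCP and whose axes are the flange's). Camera axes: x right, y down, z forward; pixel columns grow to the right and rows downward; lengths in m; the calibration is good to about 2 mm. A picture is of the moment at which its call begins: read the wrist's pose just before it. camera_info takes no time and is no camera call.
- hand_in(): hands the job in, once; it reports no verdict.
The state is a dict: "time_s": time; "qpos": joint angles; "joint_vel": joint speeds; "tau": joint torques, N m; "ee_pos": TCP position; "eef_rot": TCP orientation; "force": force on the tool from outside, world axes, zero at the start; "moment": the same for the moment, N m; "grip_width": finger opening in m.
Only numpy, scipy, OpenCV 4.12 (cv2) and the standard library are available. Lean on these libraries where they do the work, as an engineer would, in place of code of your own. Each camera call takes 0.05 s, during which the arm holds its last target.

### The job

Take the transit lock off the stud on the pump controller piece by piece - first the wing nut, then the spacer, then the bracket - and stow all three inside the controller's compartment. Then slide the compartment's cover fully shut over them. Don't knock the glass gauge tube on the controller and leave the bottle, flange, can and screwdriver where they are.

Things in the scene. Friction and masses are not known exactly. Their poses are not given: they have to be found in the camera images.
- case: Fixed grey pump controller lying on the bench, 190 (its x) by 300 (y) by 60 mm high. Origin: centre of its underside; z up, y = the way the cover slides shut (about world +y; yaw varies). The open-topped compartment is sunk in its deck at x -78 to 12, y 10 to 130 mm. Rails 8 mm higher than the deck run along y at x -95 to -84 and 18 to 28 mm, and an equal end stop at y 138 to 150 mm.
- compartment (a point): Centre of the compartment's floor, 12 mm above the bench; axes as the case. The compartment is 90 mm (x) by 120 mm (y) by 48 mm deep.
- cover (a joint): Slide of the flat aluminium cover, 100 (x) by 132 (y) by 5 mm, on the deck between the rails, upper face 65.5 mm above the bench. 0 = fully shut over the compartment, 0.13 m = fully open (towards the case's -y). Starts at 0.07 to 0.13. Not sprung; it stays where left and moves at about 2.5 N plus 8 N per m/s. It catches on anything sticking up above the deck; its lip catches on the bracket.
- lip (a point): Middle of the cover's upright lip, a bar 85 mm long along the case's x, 6 mm thick, on the cover's leading (+y) edge, rising 19.5 mm above the cover to 85 mm above the bench. The point is 75.5 mm above the bench and moves with the cover. The lip can be pushed from either side along the case's y.
- stud (a point): Foot, on the deck 60 mm above the bench, of a fixed upright steel stud beside the compartment: 8 mm thick, top 106 mm above the bench. A boss of 22 mm diameter, 8 mm high, round its foot carries the bracket. No thread engages: the three parts, stacked bracket, spacer, wing nut from below, lift straight off.
- wingnut_mid (a point): Steel wing nut, topmost on the stud: hub of 24 mm diameter, 14 mm high, 12 mm hole, and two upright wings 6 mm thick reaching 27 mm from the axis, 6 to 22 mm above its underside. Point on the axis, 8 mm above its underside; z is its axis, x points along the wings. 50 g. Starts with its underside 86 mm above the bench, turned any way.
- spacer_mid (a point): Steel spacer ring of 30 mm outer diameter, 12 mm hole, 12 mm high; point at its centre, z its axis. 40 g. Starts under the wing nut, on the bracket, its underside 74 mm above the bench.
- bracket_mid (a point): Middle (half-way up) of the bracket, a flat steel bar 84 mm long (its x), 24 mm wide (y), 6 mm thick (z), about 90 g. It starts lying on the stud's boss and a rail, underside 68 mm above the bench, about along the case's x, its -x end sticking out over the compartment.
- bracket_hole (a point): Centre of the bracket's 12 mm hole, 20 mm along the bracket's +x from its middle; the stud starts in it.
- gauge: Glass gauge tube fixed upright on the controller beside the parked cover: 24 mm in diameter (33 mm at its foot), top 168 mm above the bench. Origin at the centre of its foot, 60 mm above the bench. Fragile: do not knock it.
- bottle: Bystander: white plastic bottle, 60 mm diameter, 170 mm high, standing on the bench by the case; origin at the centre of its underside.
- flange: Bystander: steel vacuum flange stub, 70 mm diameter, 55 mm high; origin at the centre of its underside.
- can: Bystander: bare metal can, 60 mm diameter, 80 mm high; origin at the centre of its underside.
- screwdriver: Bystander: screwdriver with black handle, 160 mm long, lying on the bench along its x; origin near its middle, on the bench.
- wingnut: The same wing nut; origin on its axis, at its underside.
- spacer: The same spacer; origin on its axis, at its underside.
- bracket: The same bracket; origin at its hole, on its underside.
Mind the look-alikes: they are no part of the job. Of the things shaped like the bracket, the bare steel one is meant.

How it is judged:
On the way, in this order (a step that is already met when the one before it is completed fails the run):
1. the wing nut is off the stud (horizontal distance between wingnut_mid and stud above 0.03 m), for 0.1 s.
2. then the spacer is off the stud (horizontal distance between spacer_mid and stud above 0.03 m), for 0.1 s.
3. then the bracket is off the stud (horizontal distance between bracket_hole and stud above 0.03 m), for 0.1 s.
4. wing nut, spacer and bracket all lie in the compartment (x of wingnut_mid in the frame of case between -0.08 and 0.014 m and y of wingnut_mid in the frame of case between 0.008 and 0.132 m and z of wingnut_mid in the frame of case between 0 and 0.058 m and x of spacer_mid in the frame of case between -0.08 and 0.014 m and y of spacer_mid in the frame of case between 0.008 and 0.132 m and z of spacer_mid in the frame of case between 0 and 0.058 m and x of bracket_mid in the frame of case between -0.08 and 0.014 m and y of bracket_mid in the frame of case between 0.008 and 0.132 m and z of bracket_mid in the frame of case between 0 and 0.058 m), for 0.2 s.
At the end, for the whole second after the job is handed in: Wing nut, spacer and bracket lie at rest inside the compartment, below the level of the deck, and the cover is shut to within 5 mm (all of step 4 and value of joint cover below 0.005 m and linear speed of each of wingnut, spacer, bracket below 0.02 m/s); the robot touches nothing.
It fails at once if the bottle was shifted by more than 20 mm (distance of bottle from where it was at the start of the episode above 0.02 m).
It fails at once if the flange was shifted by more than 20 mm (distance of flange from where it was at the start of the episode above 0.02 m).
It fails at once if the can was shifted by more than 20 mm (distance of can from where it was at the start of the episode above 0.02 m).
It fails at once if the screwdriver was shifted by more than 20 mm (distance of screwdriver from where it was at the start of the episode above 0.02 m).
It fails at once if the glass gauge tube was knocked (over 5 N) (contact force between gauge and the arm above 5 N or contact force between gauge and the fingers above 5 N).
It also fails if it takes over 72 s, if anything falls off the work surface, if the arm or the gripper's body presses on something with over 40 N, if the wrist force passes 120 N, or if a joint passes its speed limit or range.

## Working session

There is one attempt and no reset: what is moved stays moved. The work goes in short steps, Python scripts to look and compute and a tool call to move; the robot and the scene stay as the last step left them, time stands still between calls to the robot, and variables do not carry over. Pictures are saved under pics/ and viewed, and the job is handed in when it is done.

Besides the shell and the picture viewer there is one more tool, called in YAML: its name, and indented under it one key for each argument. play_rows: Moves the arm, as the interface text tells. Its arguments: {"type":"object","properties":{"moves":{"type":"array","items":{"type":"object","properties":{"claw":{"type":"number"},"linear":{"type":"array","items":{"type":"number"}},"turn":{"type":"array","items":{"type":"number"}}}}},"force":{"type":"number"}},"required":["moves"]}

```bash
ls; mkdir -p pics; python3 - <<'E'
from station import get_obs, vision
import cv2
print(get_obs())
for n in ["scene","top","wrist"]:
    cv2.imwrite(f"pics/{n}0.png",vision.camera(n)); print(n,vision.camera_info(n))
E
```

```text
pics
{'time_s': 0.0, 'qpos': array([ 1.16940564e+00,  3.00459150e-01,  1.52156725e+00,  9.37523370e-06,
        1.32068458e+00, -6.65779889e-02]), 'joint_vel': array([-0.00066022,  0.00023314,  0.00118922,  0.00025828,  0.00225794,
        0.00064074]), 'tau': array([ 2.70893288e-04, -5.31813419e+01, -3.52739561e+01,  7.08399201e-02,
        2.43681780e-02, -1.29455289e-04]), 'ee_pos': array([0.18061576, 0.5192301 , 0.20489873]), 'eef_rot': array([-3.14047741e+00, -8.34619385e-05,  2.80677758e+00]), 'force': array([-0.28570749,  0.24050465, -0.24223567]), 'moment': array([ 0.03842755, -0.02226902,  0.00443045]), 'grip_width': 0.09365698218797877}
scene {'camera_matrix': array([[386.64133908,   0.        , 281.69712017],
       [  0.        , 386.64133908, 208.32405371],
       [  0.        ,   0.        ,   1.        ]]), 'k1': -0.09933808549004404, 'rvec': array([ 1.02252726,  2.70256416, -0.70105786]), 'tvec': array([ 0.39522744, -0.29098818,  1.03630255])}
top {'camera_matrix': array([[469.29705029,   0.        , 281.04732214],
       [  0.        , 469.29705029, 208.27016657],
       [  0.        ,   0.        ,   1.        ]]), 'k1': -0.05906278280892718, 'rvec': array([ 1.98809902, -2.22089032,  0.24450329]), 'tvec': array([0.06597958, 0.5696722 , 0.79217223])}
wrist {'camera_matrix': array([[362.10113957,   0.        , 279.16958504],
       [  0.        , 362.10113957, 210.0470624 ],
       [  0.        ,   0.        ,   1.        ]]), 'k1': -0.017089124306902286, 'mount': array([[-1.59346868e-04, -9.71403877e-01, -2.37433110e-01,
         6.81652624e-02],
       [ 9.99999640e-01,  4.31430893e-05, -8.47633146e-04,
         1.36655254e-03],
       [ 8.33637723e-04, -2.37433160e-01,  9.71403520e-01,
        -1.78654950e-01],
       [ 0.00000000e+00,  0.00000000e+00,  0.00000000e+00,
         1.00000000e+00]])}
```

View pics/scene0.png

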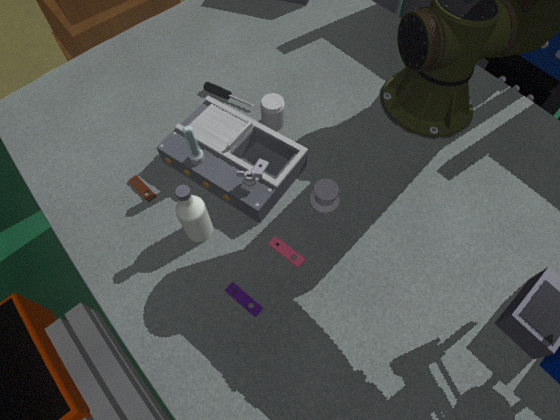

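View pics/top0.png

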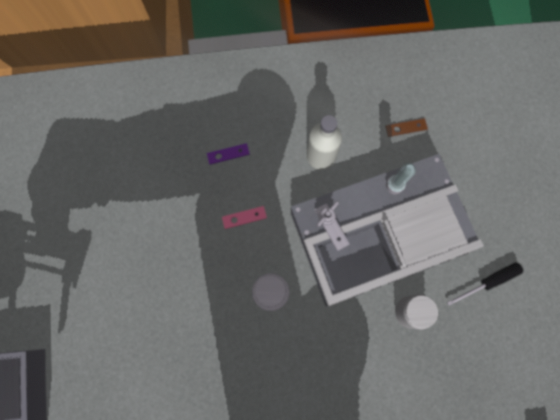

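View pics/wrist0.png

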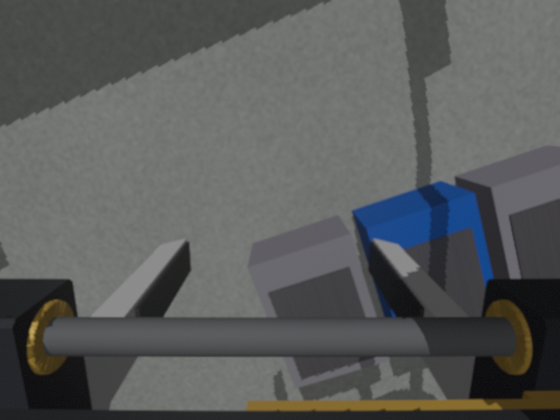

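The top picture shows four bars shaped like the bracket. The bare steel one is at about (335,232) on the case, by the compartment at (357,258). The painted ones are pink (244,217), purple (228,154) and orange (407,127). I choose the bare steel one and check it in a close crop.

```bash
cat > h.py <<'E'
import numpy as np, cv2
from scipy.spatial.transform import Rotation as Rn
from station import get_obs, vision
def pose(name,obs=None):
    """R,C: camera->world rotation, centre"""
    i=vision.camera_info(name)
    if 'mount' in i:
        o=obs or get_obs(); T=np.eye(4); T[:3,:3]=Rn.from_euler('xyz',o['eef_rot']).as_matrix(); T[:3,3]=o['ee_pos']
        M=T@i['mount']; return i,M[:3,:3],M[:3,3]
    R=cv2.Rodrigues(i['rvec'])[0]; return i,R.T,-R.T@i['tvec']
def proj(name,P,obs=None):
    i,R,C=pose(name,obs); P=np.atleast_2d(P)
    return cv2.projectPoints((P-C)@R,np.zeros(3),np.zeros(3),i['camera_matrix'],np.array([i['k1'],0,0,0,0]))[0][:,0]
def ray(name,px,obs=None):
    i,R,C=pose(name,obs); px=np.array(px,float).reshape(-1,1,2)
    s=cv2.undistortPoints(px,i['camera_matrix'],np.array([i['k1'],0,0,0,0]))[:,0]
    return C,np.c_[s,np.ones(len(s))]@R.T
def plane(name,px,z,obs=None):
    C,d=ray(name,px,obs); return C+d*((z-C[2])/d[:,2])[:,None]
def tri(views):
    A=np.zeros((3,3));b=np.zeros(3)
    for n,px in views:
        C,d=ray(n,px); d=d[0]/np.linalg.norm(d[0]); Q=np.eye(3)-np.outer(d,d); A+=Q;b+=Q@C
    return np.linalg.solve(A,b)
E
python3 - <<'E'
from h import *
t=cv2.imread('pics/top0.png');s=cv2.imread('pics/scene0.png')
cv2.imwrite('pics/top0c.png',cv2.resize(t[140:320,280:490],None,fx=3.8,fy=3.3,interpolation=cv2.INTER_CUBIC)[:600,:800])
cv2.imwrite('pics/scene0c.png',cv2.resize(s[90:230,150:320],None,fx=4.2,fy=4.2,interpolation=cv2.INTER_CUBIC))
px=np.array([[294,205],[441,156],[482,244],[331,304],[342,236]])
print(plane('top',px,0.06)); print(proj('top',[[0,0,0],[.5,0,0],[0.5,0.1,0]]))
E
```

```text
[[ 0.57779972 -0.02162104  0.06      ]
 [ 0.64159732 -0.30922731  0.06      ]
 [ 0.46764846 -0.35322537  0.06      ]
 [ 0.39332121 -0.06555806  0.06      ]
 [ 0.51098805 -0.10126863  0.06      ]]
[[318.92491099 535.30784123]
 [286.78563256 252.46430651]
 [235.02605613 258.15799232]]
```

View pics/top0c.png

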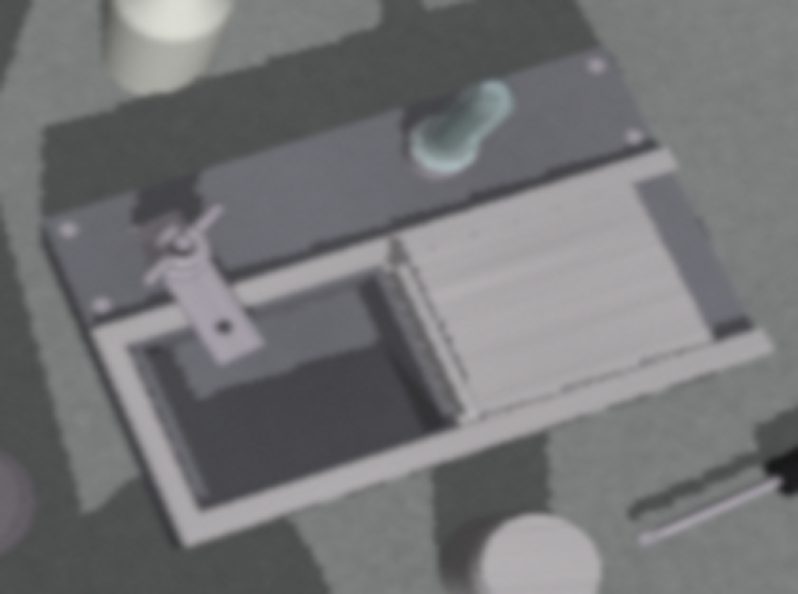

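View pics/scene0c.png

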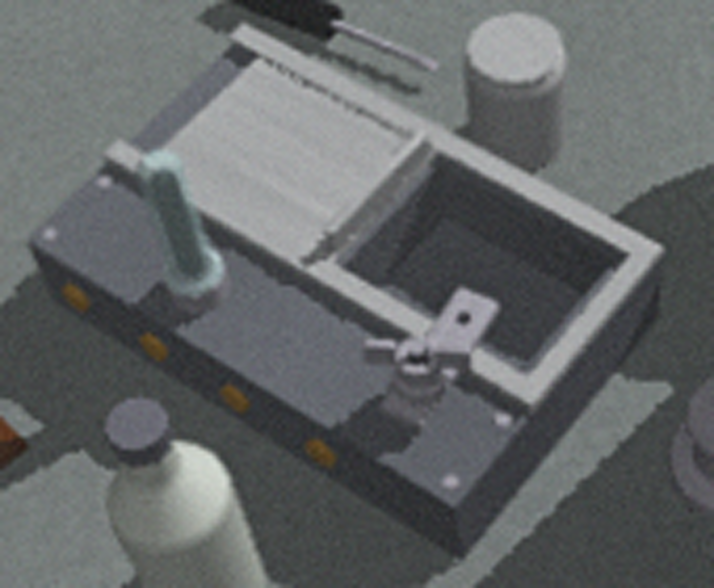

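```bash
cat >> h.py <<'E'
from scipy.optimize import least_squares
def fitcase(obsv):
    """obsv: list (cam, case xyz, px)"""
    def f(v):
        c,s=np.cos(v[2]),np.sin(v[2]); R=np.array([[c,-s,0],[s,c,0],[0,0,1]])
        return np.concatenate([(proj(n,R@np.array(p)+[v[0],v[1],0])[0]-px) for n,p,px in obsv])
    r=least_squares(f,[.5,-.19,.23]); return r.x,r.fun
E
python3 - <<'E'
from h import *
T=lambda x,y:np.array([x/3.8+280,y/3.3+140]); S=lambda x,y:np.array([x/4.2+150,y/4.2+90])
o=[('top',(-.095,.15,.068),T(188,545)),('top',(-.095,-.15,.068),T(772,348)),('top',(.095,.15,.06),T(42,228)),('top',(.095,-.15,.06),T(603,48)),
('scene',(-.095,.15,.068),S(663,247)),('scene',(-.095,-.15,.068),S(238,27)),('scene',(.095,.15,.06),S(462,540)),('scene',(.095,-.15,.06),S(33,240))]
for q in (o,o[:4],o[4:]):
    v,r=fitcase(q); print(v,r.round(1))
v,_=fitcase(o)
c,s=np.cos(v[2]),np.sin(v[2]);R=np.array([[c,-s],[s,c]])
def show(n,P): print(n,P, 'case',((P[:2]-v[:2])@R).round(4))
# stud top/wing nut centre
print('wing ends top', plane('top',[T(153,282),T(218,210)],.106))
print('wing ends scene', plane('scene',[S(368,350),S(455,372)],.106))
for a,b,n in ((T(183,243),S(420,352),'studtop?'),(T(223,326),S(464,317),'br small hole'),(T(245,355),S(497,303),'br end corner'),(T(490,92),S(160,160),'gauge top'),(T(395,240),S(310,262),'lip L'),(T(478,412),S(428,133),'lip R')):
    show(n,tri([('top',a),('scene',b)]))
E
```

```text
[ 0.51982745 -0.18170008  0.24544793] [-1.4  0.4 -0.5  0.  -1.5 -2.4 -1.  -1.7  1.  -0.   1.4 -0.8 -0.4 -7.4
 -1.4  0.4]
[ 0.51805414 -0.18348838  0.24847156] [-0.   1.5  0.7  0.6 -0.5 -1.3 -0.1 -1.1]
[ 0.52377913 -0.17696171  0.24073016] [ 1.1  2.5  1.5  0.9 -0.8 -4.7 -1.7  2.2]
wing ends top [[ 0.52642347 -0.05996046  0.106     ]
 [ 0.56133242 -0.0944281   0.106     ]]
wing ends scene [[ 0.56656711 -0.09107735  0.106     ]
 [ 0.54274817 -0.05244814  0.106     ]]
studtop? [ 0.54634613 -0.07653279  0.1005248 ] case [0.0513 0.0956]
br small hole [ 0.50495601 -0.0931272   0.07357229] case [0.0071 0.0895]
br end corner [ 0.48573805 -0.09784619  0.06583753] case [-0.0127  0.0896]
gauge top [ 0.59425114 -0.21032401  0.16691279] case [ 0.0652 -0.0459]
lip L [ 0.54271103 -0.18070367  0.06886198] case [ 0.0224 -0.0046]
lip R [ 0.4438025  -0.20090139  0.08058993] case [-0.0784 -0.0002]
```

```bash
cat >> h.py <<'E'
CASE=[.5181,-.1835,.2475]
def c2w(x,y):
    c,s=np.cos(CASE[2]),np.sin(CASE[2]); return np.array([CASE[0]+c*x-s*y,CASE[1]+s*x+c*y])
def w2c(P):
    c,s=np.cos(CASE[2]),np.sin(CASE[2]); d=np.array(P)[...,:2]-CASE[:2]; return d@np.array([[c,-s],[s,c]])
def go(x,y,z,yaw,obs=None):
    o=obs or get_obs(); R=Rn.from_euler('xyz',o['eef_rot'])
    l=R.inv().apply(np.array([x,y,z])-o['ee_pos'])*1000
    Rt=Rn.from_euler('xyz',[np.pi,0,yaw])
    print('t',o['time_s'],'linear',l.round(1),'turn',(R.inv()*Rt).as_rotvec().round(4))
E
python3 -c "
from h import *
go(.52,-.09,.25,2.356)"
```

```text
t 0.15 linear [-520.7 -464.   -44.6] turn [-9.000e-04  2.000e-04  4.508e-01]
```

play_rows:
  moves:
    - {"claw": 1, "linear": [-260, -232, -40], "turn": [0, 0, 0.22]}
    - {"claw": 1, "linear": [-521, -464, -45], "turn": [-0.001, 0, 0.451]}
    - {"claw": 1, "linear": [-521, -464, -45], "turn": [-0.001, 0, 0.451]}
    - {"claw": 1, "linear": [-521, -464, -45], "turn": [-0.001, 0, 0.451]}
    - {"claw": 1, "linear": [-521, -464, -45], "turn": [-0.001, 0, 0.451]}
    - {"claw": 1, "linear": [-521, -464, -45], "turn": [-0.001, 0, 0.451]}
    - {"claw": 1, "linear": [-521, -464, -45], "turn": [-0.001, 0, 0.451]}
    - {"claw": 1, "linear": [-521, -464, -45], "turn": [-0.001, 0, 0.451]}

```text
time_s: 1.15
ee_pos: [0.424, 0.0817, 0.2388]
eef_rot: [3.141, 0.0, 2.356]
force: [0.6, 0.4, 0.4]
grip_width: 0.094
```

```bash
python3 -c "
from h import *
go(.52,-.09,.25,2.356)"
```

```text
t 1.15 linear [-189.3  -53.4  -11.2] turn [ 0.0005  0.0002 -0.0003]
```

play_rows:
  moves:
    - {"claw": 1, "linear": [-189, -53, -11], "turn": [0, 0, 0]}
    - {"claw": 1, "linear": [-189, -53, -11], "turn": [0, 0, 0]}
    - {"claw": 1, "linear": [-189, -53, -11], "turn": [0, 0, 0]}
    - {"claw": 1, "linear": [-189, -53, -11], "turn": [0, 0, 0]}
    - {"claw": 1, "linear": [-189, -53, -11], "turn": [0, 0, 0]}
    - {"claw": 1, "linear": [-189, -53, -11], "turn": [0, 0, 0]}

```text
time_s: 1.9
ee_pos: [0.5197, -0.0882, 0.2499]
eef_rot: [3.141, 0.0, 2.357]
force: [-0.2, 0.6, 0.2]
grip_width: 0.0938
```

```bash
python3 -c "
from h import *
o=get_obs();print(o['ee_pos'],o['eef_rot'],o['joint_vel'].round(3))
i=vision.camera('wrist');cv2.imwrite('pics/w1.png',i)
cv2.imwrite('pics/w1b.png',cv2.resize(i,(800,600),interpolation=cv2.INTER_CUBIC))
np.save('o1.npy',o,allow_pickle=True)
for p in [(-.095,.15,.068),(-.095,-.15,.068),(.095,.15,.06),(-.084,.138,.068),(.028,.15,.068),(.018,.138,.068)]:
    print(p,proj('wrist',np.r_[c2w(*p[:2]),p[2]],o)*800/560)
"
```

```text
[ 0.51967924 -0.08824698  0.24988217] [3.14100418e+00 1.31819320e-04 2.35700991e+00] [ 0.005 -0.006  0.    -0.001  0.001 -0.003]
(-0.095, 0.15, 0.068) [[286.05179025 107.45563566]]
(-0.095, -0.15, 0.068) [[106.71737571 457.63104331]]
(0.095, 0.15, 0.06) [[522.39176971 252.32438733]]
(-0.084, 0.138, 0.068) [[292.1542731  132.68841623]]
(0.028, 0.15, 0.068) [[444.26499699 204.34088522]]
(0.018, 0.138, 0.068) [[422.72959644 211.94376047]]
```

View pics/w1b.png

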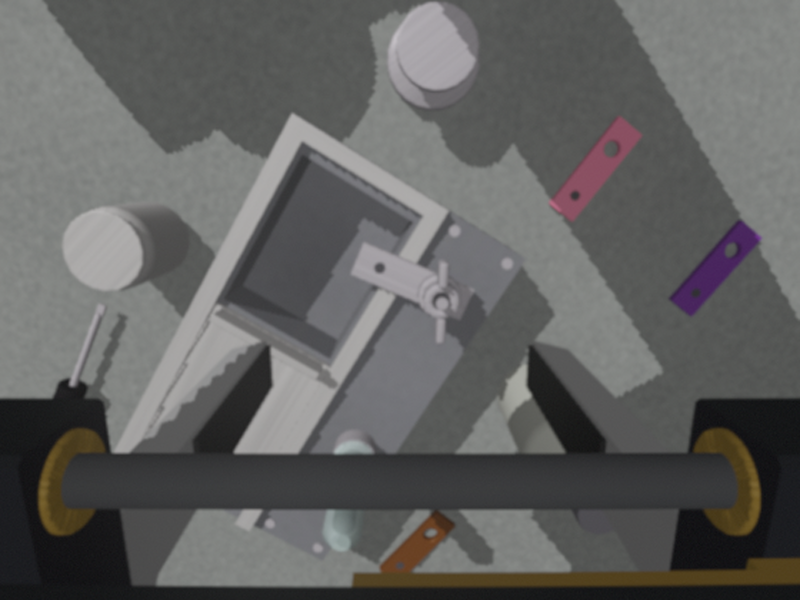

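```bash
python3 -c "
from h import *
import h
o=np.load('o1.npy',allow_pickle=True).item()
k=.7
P=lambda *a:np.array(a)*k
_proj=h.proj
h.proj=lambda n,p:_proj(n,p,o if n=='wrist' else None)
T=lambda x,y:np.array([x/3.8+280,y/3.3+140])
w=[('wrist',(-.095,.15,.068),P(297,113)),('wrist',(.028,.15,.068),P(448,211)),('wrist',(.095,.15,.06),P(521,262))]
t=[('top',(-.095,.15,.068),T(188,545)),('top',(-.095,-.15,.068),T(772,348)),('top',(.095,.15,.06),T(42,228)),('top',(.095,-.15,.06),T(603,48))]
print(fitcase(w));v,r=fitcase(w+t);print(v,r.round(1)); h.CASE[:]=v
q=plane('wrist',[P(441,300),P(442,302)],.106,o);print('stud top',q,w2c(q))
q=plane('wrist',[P(443,264),P(440,341)],.108,o);print('wing',q,np.arctan2(*(q[1]-q[0])[[1,0]]))
q=plane('wrist',[P(379,267)],.074,o);print('hole2',q,w2c(q))
q=plane('wrist',[P(367,241),P(352,274)],.074,o);print('bend',q,w2c(q),w2c(q.mean(0)))
q=plane('wrist',[P(215,307),P(333,380)],.085,o);print('lip',q,w2c(q))
"
```

```text
(array([ 0.5188291 , -0.18578679,  0.21228476]), array([-2.1059327 , -1.57042399,  0.17169509,  1.26856829,  2.11725458,
        0.70436432]))
[ 0.52044478 -0.18485298  0.22978906] [-3.5 -1.   0.  -0.1  2.7 -1.5 -1.  -1.2  0.9  1.   0.5 -4.3  1.8 -1.3]
stud top [[ 0.54685904 -0.07537373  0.106     ]
 [ 0.54826758 -0.07583575  0.106     ]] [[0.05065627 0.1005851 ]
 [0.05192254 0.0998144 ]]
wing [[ 0.53051135 -0.05814579  0.108     ]
 [ 0.56574664 -0.09463667  0.108     ]] -0.8029017394778217
hole2 [[ 0.50683404 -0.09312923  0.074     ]] [[0.00763913 0.09241289]]
bend [[ 0.4883192  -0.08605371  0.074     ]
 [ 0.49699909 -0.10997405  0.074     ]] [[-0.00877742  0.10351959]
 [-0.00577408  0.07825097]] [-0.00727575  0.09088528]
lip [[ 0.44557005 -0.19107609  0.085     ]
 [ 0.53972777 -0.17266735  0.085     ]] [[-0.07432406  0.01099486]
 [ 0.02155167  0.0074732 ]]
```

```bash
sed -i 's/^CASE=.*/CASE=[.5204,-.1849,.23]/' h.py; python3 -c "
from h import *
go(.5475,-.076,.12,2.34);go(.5475,-.076,.088,2.34)
p=plane('top',[(322,165)],0.0);print('bottle',p,w2c(p))"
```

```text
t 1.95 linear [-11.   28.2 130.1] turn [0.0007 0.0004 0.0172]
t 1.95 linear [-11.   28.1 162.1] turn [0.0007 0.0004 0.0172]
bottle [[ 0.66719634 -0.0900426   0.        ]] [[0.16455602 0.0588932 ]]
```

play_rows:
  moves:
    - {"claw": 0.5, "linear": [-11, 28, 60], "turn": [0, 0, 0.017]}
    - {"claw": 0.5, "linear": [-11, 28, 125], "turn": [0, 0, 0.017]}
    - {"claw": 0.5, "linear": [-11, 28, 125], "turn": [0, 0, 0.017]}
    - {"claw": 0.5, "linear": [-11, 28, 125], "turn": [0, 0, 0.017]}
    - {"claw": 0.5, "linear": [-11, 28, 125], "turn": [0, 0, 0.017]}

```text
time_s: 2.58
ee_pos: [0.5484, -0.0763, 0.1278]
eef_rot: [3.139, 0.004, 2.34]
force: [-0.9, -0.5, 0.4]
grip_width: 0.0484
```

```bash
python3 -c "
from h import *
o=get_obs();print(o['ee_pos'],o['eef_rot'],o['grip_width'])
i=vision.camera('wrist')
cv2.imwrite('pics/w2b.png',cv2.resize(i,(800,600),interpolation=cv2.INTER_CUBIC))
np.save('o2.npy',o,allow_pickle=True)
go(.5475,-.076,.088,2.34)
print(proj('wrist',[[.5475,-.076,.106]],o)/.7)
"
```

```text
[ 0.54843365 -0.07629386  0.1278378 ] [3.13859297 0.00377436 2.3403682 ] 0.04843912440268174
t 2.625 linear [ 0.9 -0.5 39.5] turn [0.0029 0.0035 0.0002]
[[394.55369433 344.83728259]]
```

View pics/w2b.png

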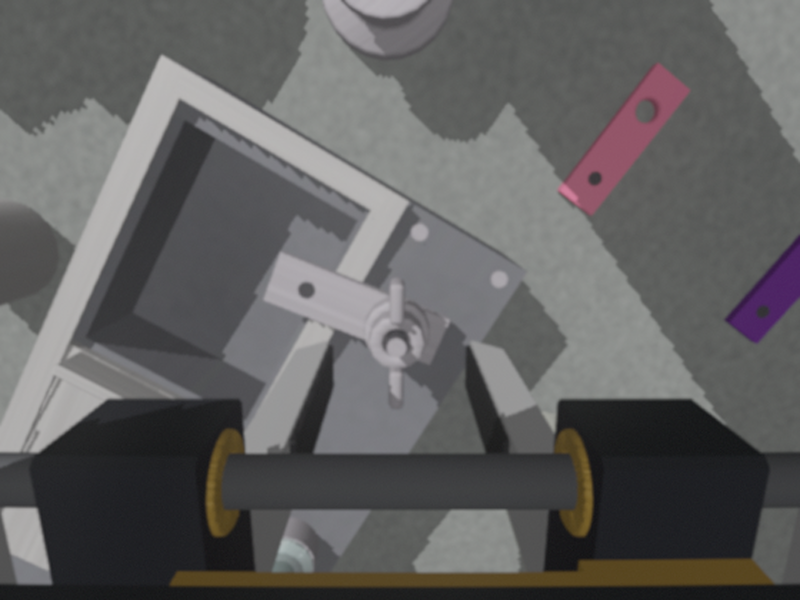

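play_rows:
  force: 20
  moves:
    - {"claw": 0.5, "linear": [1, 0.5, 22], "turn": [0.003, 0.003, 0]}
    - {"claw": 0.5, "linear": [1, 0.5, 39.5], "turn": [0.003, 0.003, 0]}
    - {"claw": 0.5, "linear": [1, 0.5, 39.5], "turn": [0.003, 0.003, 0]}
    - {"claw": 0.1, "linear": [1, 0.5, 39.5], "turn": [0.003, 0.003, 0]}
    - {"claw": 0.1, "linear": [1, 0.5, 39.5], "turn": [0.003, 0.003, 0]}
    - {"claw": 0.1, "linear": [1, 0.5, 39.5], "turn": [0.003, 0.003, 0]}
    - {"claw": 0.1, "linear": [1, 0.5, 39.5], "turn": [0.003, 0.003, 0]}

```text
time_s: 3.5
ee_pos: [0.5484, -0.0754, 0.0885]
eef_rot: [3.141, 0.001, 2.34]
force: [-1.3, -0.6, 3.7]
grip_width: 0.0226
```

```bash
python3 -c "
from h import *
p=c2w(-.018,.098)
go(.5484,-.0754,.135,2.34);go(*p,.135,1.80);go(*p,.019,1.80)"
```

```text
t 3.5 linear [ -0.1   0.  -46.5] turn [0.0002 0.0012 0.0002]
t 3.5 linear [ 34.1 -61.4 -46.5] turn [5.000e-04 1.100e-03 5.402e-01]
t 3.5 linear [ 34.2 -61.4  69.5] turn [5.000e-04 1.100e-03 5.402e-01]
```

play_rows:
  moves:
    - {"claw": 0.1, "linear": [0, 0, -22], "turn": [0, 0, 0]}
    - {"claw": 0.1, "linear": [0, 0, -46], "turn": [0, 0, 0]}
    - {"claw": 0.1, "linear": [0, 0, -46], "turn": [0, 0, 0]}
    - {"claw": 0.1, "linear": [17, -30, -46], "turn": [0, 0, 0.18]}
    - {"claw": 0.1, "linear": [34, -61, -46], "turn": [0, 0, 0.36]}
    - {"claw": 0.1, "linear": [34, -61, -46], "turn": [0, 0, 0.54]}
    - {"claw": 0.1, "linear": [34, -61, -46], "turn": [0, 0, 0.54]}
    - {"claw": 0.1, "linear": [34, -61, -40], "turn": [0, 0, 0.54]}

```text
time_s: 4.5
ee_pos: [0.481, -0.0933, 0.1279]
eef_rot: [3.141, 0.001, 1.805]
force: [0.6, 0.6, -0.5]
grip_width: 0.0228
```

```bash
python3 -c "
from h import *
o=get_obs();print(o['ee_pos'],o['eef_rot'],o['grip_width'])
i=vision.camera('wrist')
cv2.imwrite('pics/w3b.png',cv2.resize(i,(800,600),interpolation=cv2.INTER_CUBIC))
np.save('o3.npy',o,allow_pickle=True)
p=c2w(-.018,.098)
go(*p,.019,1.8)
"
```

```text
[ 0.48103518 -0.09325964  0.12789048] [3.14085521e+00 8.60484285e-04 1.80460126e+00] 0.022788339730587876
t 4.55 linear [-4.000e-01 -1.000e-01  1.079e+02] turn [-0.0005  0.0002  0.0038]
```

View pics/w3b.png

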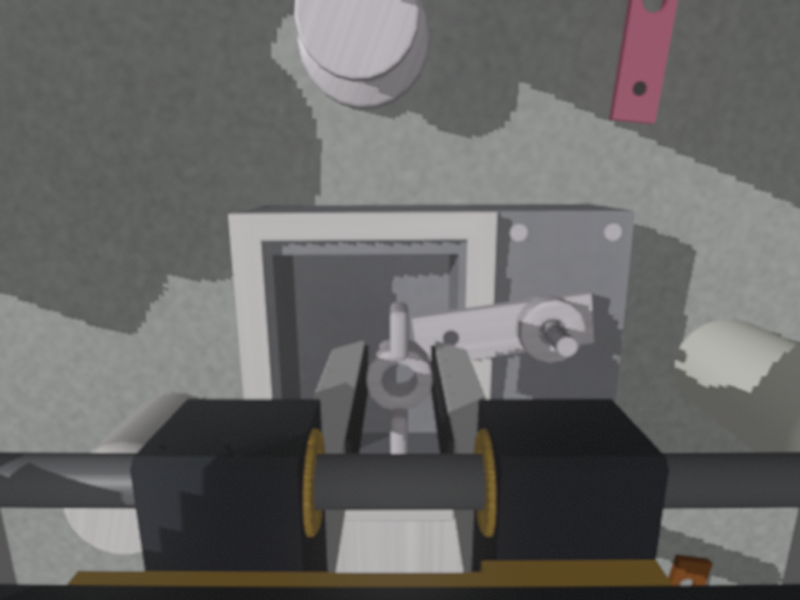

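```bash
python3 -c "
from h import *
o=np.load('o3.npy',allow_pickle=True).item()
for q in [(270,262),(255,240),(466,240),(230,213),(497,213)]:
  p=plane('wrist',np.array(q)*.7,.068,o); print(p,w2c(p))
p=c2w(-.046,.098)
go(*p,.128,1.8);go(*p,.019,1.8)
"
```

```text
[[ 0.41669786 -0.07849762  0.068     ]] [[-0.07671394  0.12724218]]
[[ 0.40814425 -0.06995344  0.068     ]] [[-0.08309442  0.13751139]]
[[ 0.50300273 -0.04741695  0.068     ]] [[0.01440391 0.13782881]]
[[ 0.39492408 -0.06038468  0.068     ]] [[-0.09378499  0.14984207]]
[[ 0.51355378 -0.03220773  0.068     ]] [[0.02814448 0.15023212]]
t 4.55 linear [ -0.3 -28.2  -1.1] turn [-0.0005  0.0002  0.0038]
t 4.55 linear [ -0.3 -28.1 107.9] turn [-0.0005  0.0002  0.0038]
```

play_rows:
  moves:
    - {"claw": 0.1, "linear": [0, -28, 0], "turn": [0, 0, 0.004]}
    - {"claw": 0.1, "linear": [0, -28, 0], "turn": [0, 0, 0.004]}
    - {"claw": 0.1, "linear": [0, -28, 45], "turn": [0, 0, 0.004]}
    - {"claw": 0.1, "linear": [0, -28, 90], "turn": [0, 0, 0.004]}
    - {"claw": 0.1, "linear": [0, -28, 107], "turn": [0, 0, 0.004]}
    - {"claw": 0.1, "linear": [0, -28, 108], "turn": [0, 0, 0.004]}
    - {"claw": 0.32, "linear": [0, -28, 108], "turn": [0, 0, 0.004]}
    - {"claw": 0.32, "linear": [0, -28, 108], "turn": [0, 0, 0.004]}

```text
time_s: 5.55
ee_pos: [0.454, -0.0998, 0.0198]
eef_rot: [3.141, 0.001, 1.8]
force: [0.7, 0.1, -0.5]
grip_width: 0.0301
```

```bash
python3 -c "
from h import *
o=np.load('o3.npy',allow_pickle=True).item()
p=plane('wrist',np.array([(567,346)])*.7,.106,o); print(p,w2c(p))
o=np.load('o2.npy',allow_pickle=True).item()
p=plane('wrist',np.array([(397,346)])*.7,.106,o); print(p,w2c(p))
go(.454,-.0998,.135,1.8)
go(.548,-.0757,.135,1.8);go(.548,-.0757,.0765,1.8)
"
```

```text
[[ 0.54862278 -0.07621042  0.106     ]] [[0.05225835 0.09939323]]
[[ 0.54794085 -0.07545329  0.106     ]] [[0.05176699 0.10028589]]
t 5.55 linear [-2.000e-01  1.000e-01 -1.152e+02] turn [0.001  0.0011 0.0003]
t 5.55 linear [   1.9   97.1 -115.1] turn [0.001  0.0011 0.0003]
t 5.55 linear [  2.   97.1 -56.6] turn [0.001  0.0011 0.0003]
```

play_rows:
  moves:
    - {"claw": 0.32, "linear": [0, 0, -40], "turn": [0, 0, 0]}
    - {"claw": 0.32, "linear": [0, 0, -80], "turn": [0, 0, 0]}
    - {"claw": 0.4, "linear": [0, 0, -112], "turn": [0, 0, 0]}
    - {"claw": 0.5, "linear": [1, 40, -115], "turn": [0, 0, 0]}
    - {"claw": 0.5, "linear": [2, 97, -115], "turn": [0, 0, 0]}
    - {"claw": 0.5, "linear": [2, 97, -115], "turn": [0, 0, 0]}
    - {"claw": 0.5, "linear": [2, 97, -115], "turn": [0, 0, 0]}

```text
time_s: 6.42
ee_pos: [0.5474, -0.0756, 0.1351]
eef_rot: [3.141, 0.001, 1.801]
force: [-0.6, 0.7, -0.4]
grip_width: 0.0471
```

```bash
python3 -c "
from h import *
o=get_obs();print(o['ee_pos'],o['eef_rot'],o['grip_width'])
i=vision.camera('wrist')
cv2.imwrite('pics/w4b.png',cv2.resize(i,(800,600),interpolation=cv2.INTER_CUBIC))
i=vision.camera('top')
cv2.imwrite('pics/t4b.png',cv2.resize(i[140:320,280:490],None,fx=3.3,fy=3.3,interpolation=cv2.INTER_CUBIC))
np.save('o4.npy',o,allow_pickle=True)
go(.548,-.0757,.0765,1.8)
"
```

```text
[ 0.54740575 -0.07564071  0.13505357] [3.14077241e+00 1.02837781e-03 1.80065474e+00] 0.047050500985676084
t 6.525 linear [ 0.1  0.7 58.9] turn [ 0.0014  0.0013 -0.    ]
```

View pics/w4b.png

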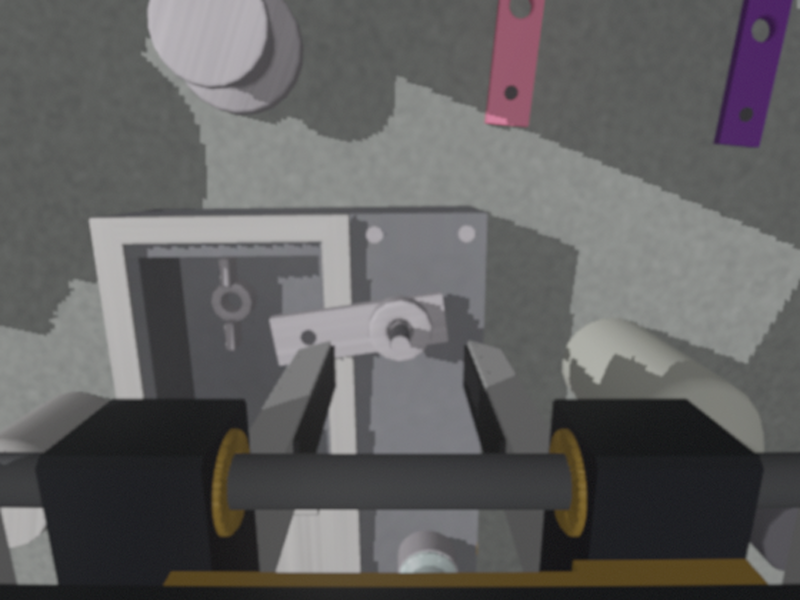

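View pics/t4b.png

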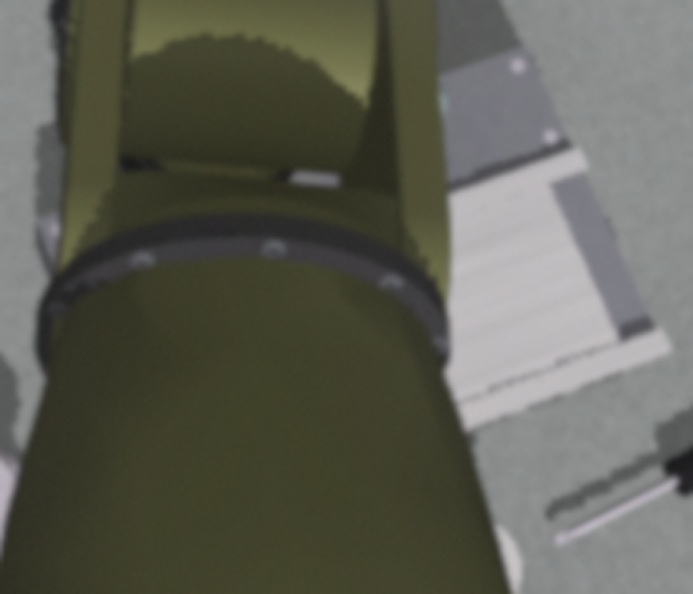

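The wing nut sits upright in the compartment at (231,302), and the spacer is on the stud at (400,330). I'll grip the spacer next.

play_rows:
  moves:
    - {"claw": 0.5, "linear": [0, 0.5, 30], "turn": [0.001, 0.001, 0]}
    - {"claw": 0.5, "linear": [0, 0.5, 56], "turn": [0.001, 0.001, 0]}
    - {"claw": 0.5, "linear": [0, 0.5, 58.5], "turn": [0.001, 0.001, 0]}
    - {"claw": 0.5, "linear": [0, 0.5, 58.5], "turn": [0.001, 0.001, 0]}
    - {"claw": 0.15, "linear": [0, 0.5, 58.5], "turn": [0.001, 0.001, 0]}
    - {"claw": 0.15, "linear": [0, 0.5, 58.5], "turn": [0.001, 0.001, 0]}
    - {"claw": 0.15, "linear": [0, 0.5, 58.5], "turn": [0.001, 0.001, 0]}

```text
time_s: 7.4
ee_pos: [0.5481, -0.076, 0.0776]
eef_rot: [3.14, 0.001, 1.8]
force: [-1.8, 0.4, 4.7]
grip_width: 0.0285
```

```bash
python3 -c "
from h import *
p=c2w(-.046,.032)
go(.548,-.0757,.14,1.8)
go(*p,.14,1.8);go(*p,.020,1.8)
"
```

```text
t 7.4 linear [  0.2   0.  -62.4] turn [0.0013 0.0008 0.    ]
t 7.4 linear [-67.9 -97.7 -62.4] turn [0.0013 0.0008 0.    ]
t 7.4 linear [-67.8 -97.8  57.6] turn [0.0013 0.0008 0.    ]
```

play_rows:
  moves:
    - {"claw": 0.15, "linear": [0, 0, -30], "turn": [0, 0, 0]}
    - {"claw": 0.15, "linear": [0, 0, -62], "turn": [0, 0, 0]}
    - {"claw": 0.15, "linear": [0, 0, -62], "turn": [0, 0, 0]}
    - {"claw": 0.15, "linear": [-34, -49, -62], "turn": [0, 0, 0]}
    - {"claw": 0.15, "linear": [-68, -98, -62], "turn": [0, 0, 0]}
    - {"claw": 0.15, "linear": [-68, -98, -62], "turn": [0, 0, 0]}
    - {"claw": 0.15, "linear": [-68, -98, -62], "turn": [0, 0, 0]}

```text
time_s: 8.28
ee_pos: [0.4681, -0.1642, 0.139]
eef_rot: [3.141, 0.0, 1.799]
force: [-0.5, -0.3, 0.3]
grip_width: 0.0289
```

```bash
python3 -c "
from h import *
o=get_obs();print(o['ee_pos'],o['eef_rot'],o['grip_width'])
i=vision.camera('wrist')
cv2.imwrite('pics/w5b.png',cv2.resize(i,(800,600),interpolation=cv2.INTER_CUBIC))
p=c2w(-.046,.032)
go(*p,.020,1.8)
"
```

```text
[ 0.46807048 -0.16418848  0.13900411] [3.14071962e+00 2.31661061e-04 1.79948731e+00] 0.02888187338527518
t 8.325 linear [ -0.3  -0.2 119. ] turn [0.0009 0.0003 0.0005]
```

View pics/w5b.png

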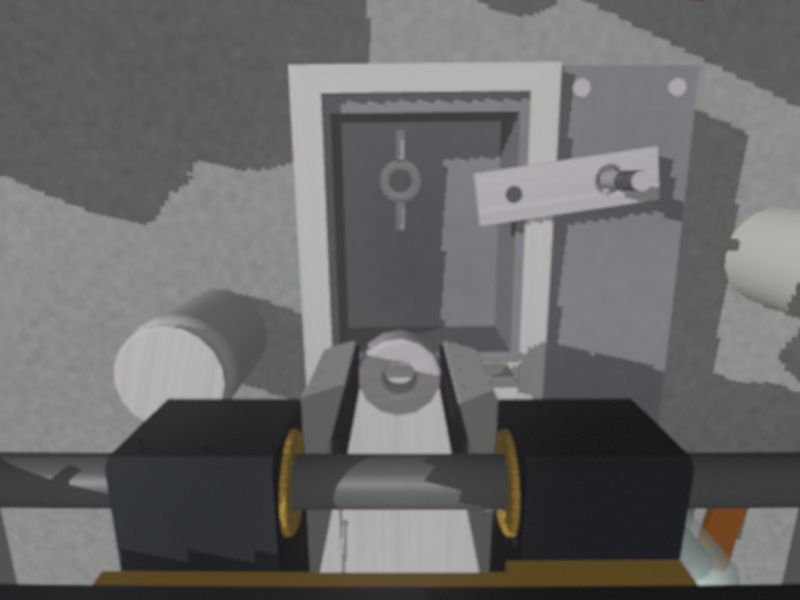

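play_rows:
  moves:
    - {"claw": 0.15, "linear": [4, 0, 45], "turn": [0, 0, 0]}
    - {"claw": 0.15, "linear": [4, 0, 90], "turn": [0, 0, 0]}
    - {"claw": 0.15, "linear": [4, 0, 116], "turn": [0, 0, 0]}
    - {"claw": 0.15, "linear": [4, 0, 119], "turn": [0, 0, 0]}
    - {"claw": 0.15, "linear": [4, 0, 119], "turn": [0, 0, 0]}
    - {"claw": 0.38, "linear": [4, 0, 119], "turn": [0, 0, 0]}
    - {"claw": 0.38, "linear": [4, 0, 119], "turn": [0, 0, 0]}
    - {"claw": 0.38, "linear": [4, 0, 60], "turn": [0, 0, 0]}

```text
time_s: 9.32
ee_pos: [0.4657, -0.1592, 0.0772]
eef_rot: [-3.137, -0.004, 1.8]
force: [0.9, -0.7, 0.6]
grip_width: 0.0358
```

```bash
python3 -c "
from h import *
o=get_obs();o['ee_pos']=np.array([0.46807,-0.16419,0.139]);o['eef_rot']=np.array([3.14072,.00023,1.79949])
q=plane('wrist',np.array([(473,174),(482,226),(657,147),(662,198),(513,194)])*.7,.074,o)
print(q,w2c(q))
a=q[:2].mean(0);b=q[2:4].mean(0);print('ends mid',a,b,np.hypot(*(b-a)[:2]),'ang',np.arctan2(*(b-a)[[1,0]]),'centre',w2c((a+b)/2))
"
```

```text
[[ 0.48644422 -0.0888624   0.074     ]
 [ 0.49669997 -0.11083207  0.074     ]
 [ 0.56494472 -0.05810077  0.074     ]
 [ 0.57495345 -0.07918741  0.074     ]
 [ 0.5068043  -0.09334221  0.074     ]] [[-0.01116719  0.10124973]
 [-0.0061901   0.07752053]
 [ 0.07227907  0.11330496]
 [ 0.07721695  0.09049183]
 [ 0.00763544  0.09224625]]
ends mid [ 0.49157209 -0.09984724  0.074     ] [ 0.56994908 -0.06864409  0.074     ] 0.08435987624045979 ang 0.3788813602436091 centre [0.03303468 0.09564176]
```

```bash
python3 -c "
from h import *
go(.5354,-.0823,.13,3.52);go(.5354,-.0823,.067,3.52)
"
```

```text
t 9.325 linear [ 59.2  85.1 -52.9] turn [-1.0000e-04 -6.5000e-03 -1.7196e+00]
t 9.325 linear [59.  85.4 10.1] turn [-1.0000e-04 -6.5000e-03 -1.7196e+00]
```

play_rows:
  moves:
    - {"claw": 0.38, "linear": [0, 0, -53], "turn": [0, 0, 0]}
    - {"claw": 0.38, "linear": [15, 15, -60], "turn": [0, 0, -0.18]}
    - {"claw": 0.5, "linear": [59, 85, -53], "turn": [0, -0.006, -0.36]}
    - {"claw": 0.5, "linear": [59, 85, -53], "turn": [0, -0.006, -0.54]}
    - {"claw": 0.5, "linear": [59, 85, -53], "turn": [0, -0.006, -0.72]}
    - {"claw": 0.5, "linear": [59, 85, -53], "turn": [0, -0.006, -0.9]}
    - {"claw": 0.5, "linear": [59, 85, -53], "turn": [0, -0.006, -1.08]}
    - {"claw": 0.5, "linear": [59, 85, -53], "turn": [0, -0.006, -1.26]}

```text
time_s: 10.32
ee_pos: [0.5355, -0.0826, 0.1306]
eef_rot: [-3.14, -0.0, 3.066]
force: [0.8, -0.4, 0.0]
grip_width: 0.047
```

```bash
python3 -c "
from h import *
go(.5354,-.0823,.13,3.52)
"
```

```text
t 10.325 linear [0.1 0.3 0.6] turn [-1.200e-03 -3.000e-04 -4.538e-01]
```

play_rows:
  moves:
    - {"claw": 0.5, "linear": [0, 0, 0], "turn": [0, 0, -0.18]}
    - {"claw": 0.5, "linear": [0, 0, 0], "turn": [0, 0, -0.36]}
    - {"claw": 0.5, "linear": [0, 0, 0], "turn": [-0.001, 0, -0.454]}
    - {"claw": 0.5, "linear": [0, 0, 0], "turn": [-0.001, 0, -0.454]}

```text
time_s: 10.82
ee_pos: [0.5355, -0.0827, 0.1311]
eef_rot: [-3.141, 0.0, -2.764]
force: [0.4, -0.3, -0.2]
grip_width: 0.0474
```

```bash
python3 -c "
from h import *
o=get_obs();print(o['ee_pos'],o['eef_rot'],o['grip_width'])
i=vision.camera('wrist')
cv2.imwrite('pics/w6b.png',cv2.resize(i,(800,600),interpolation=cv2.INTER_CUBIC))
go(.5354,-.0823,.067,3.52)
"
```

```text
[ 0.53550822 -0.08265203  0.13105007] [-3.14109823e+00  1.63056570e-04 -2.76377647e+00] 0.04739991525755942
t 10.875 linear [-0.   0.4 63.9] turn [-0.0004  0.     -0.0021]
```

View pics/w6b.png

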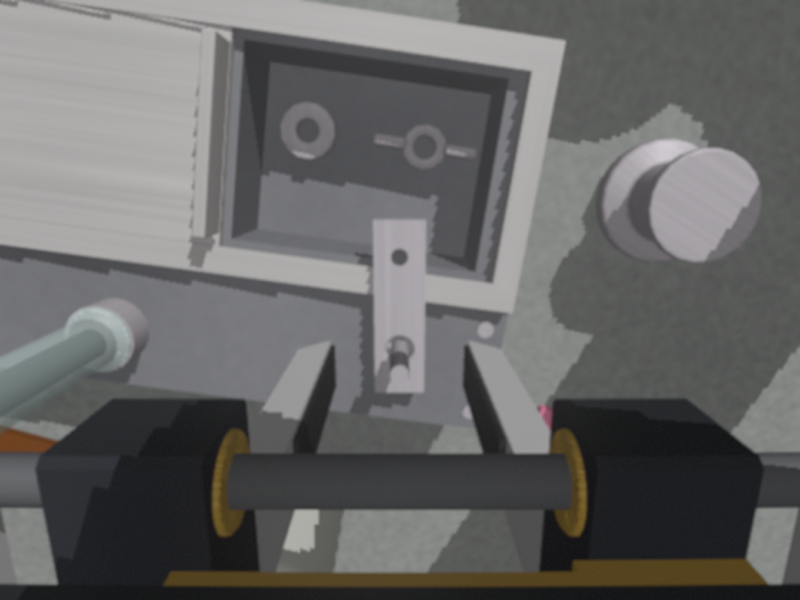

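The jaws straddle the steel bracket, whose bar lies at (400,300). The spacer is at (308,130) and the nut at (425,147), both in the compartment.

play_rows:
  force: 35
  moves:
    - {"claw": 0.5, "linear": [0, 0, 35], "turn": [0, 0, -0.002]}
    - {"claw": 0.5, "linear": [0, 0, 62], "turn": [0, 0, -0.002]}
    - {"claw": 0.5, "linear": [0, 0, 64], "turn": [0, 0, -0.002]}
    - {"claw": 0.5, "linear": [0, 0, 64], "turn": [0, 0, -0.002]}
    - {"claw": 0.1, "linear": [0, 0, 64], "turn": [0, 0, -0.002]}
    - {"claw": 0.1, "linear": [0, 0, 64], "turn": [0, 0, -0.002]}
    - {"claw": 0.1, "linear": [0, 0, 64], "turn": [0, 0, -0.002]}
    - {"claw": 0.1, "linear": [0, 0, 64], "turn": [0, 0, -0.002]}

```text
time_s: 11.88
ee_pos: [0.5358, -0.0828, 0.0671]
eef_rot: [-3.141, 0.001, -2.763]
force: [1.8, 0.5, 2.5]
grip_width: 0.0233
```

```bash
python3 -c "
from h import *
p=c2w(-.019,.057)
go(.5354,-.0823,.13,3.52);go(*p,.13,1.80)
"
```

```text
t 11.875 linear [  0.1   0.5 -62.9] turn [-0.001   0.0006 -0.0001]
t 11.875 linear [ 62.3 -30.1 -62.9] turn [-3.0000e-04  1.3000e-03  1.7199e+00]
```

play_rows:
  moves:
    - {"claw": 0.1, "linear": [0, 0, -20], "turn": [0, 0, 0]}
    - {"claw": 0.1, "linear": [0, 0, -45], "turn": [0, 0, 0]}
    - {"claw": 0.1, "linear": [0, 0, -65], "turn": [0, 0, 0]}
    - {"claw": 0.1, "linear": [0, 0, -65], "turn": [0, 0, 0]}
    - {"claw": 0.1, "linear": [30, -15, -65], "turn": [0, 0, 0]}
    - {"claw": 0.1, "linear": [62, -30, -65], "turn": [0, 0, 0.18]}
    - {"claw": 0.1, "linear": [62, -30, -65], "turn": [0, 0, 0.36]}
    - {"claw": 0.1, "linear": [62, -30, -65], "turn": [0, 0, 0.54]}

```text
time_s: 12.88
ee_pos: [0.4884, -0.1339, 0.1308]
eef_rot: [-3.141, -0.001, 2.973]
force: [-0.2, 0.6, -1.3]
grip_width: 0.0232
```

```bash
python3 -c "
from h import *
p=c2w(-.019,.057)
go(*p,.13,1.80)
"
```

```text
t 12.875 linear [-0.4  0.2  0.8] turn [-8.000e-04 -2.000e-04  1.173e+00]
```

play_rows:
  moves:
    - {"claw": 0.1, "linear": [0, 0, 0], "turn": [0, 0, 0.18]}
    - {"claw": 0.1, "linear": [0, 0, 0], "turn": [0, 0, 0.36]}
    - {"claw": 0.1, "linear": [0, 0, 0], "turn": [0, 0, 0.54]}
    - {"claw": 0.1, "linear": [0, 0, 0], "turn": [0, 0, 0.72]}
    - {"claw": 0.1, "linear": [0, 0, 0], "turn": [0, 0, 0.9]}
    - {"claw": 0.1, "linear": [0, 0, 0], "turn": [0, 0, 1.08]}
    - {"claw": 0.1, "linear": [0, 0, 0], "turn": [0, 0, 1.173]}
    - {"claw": 0.1, "linear": [0, 0, 0], "turn": [0, 0, 1.173]}

```text
time_s: 13.88
ee_pos: [0.4879, -0.1338, 0.1296]
eef_rot: [-3.139, -0.001, 1.801]
force: [-0.1, 0.2, -1.2]
grip_width: 0.0233
```

```bash
python3 -c "
from h import *
o=get_obs();print(o['ee_pos'],o['eef_rot'],o['grip_width'])
i=vision.camera('wrist')
cv2.imwrite('pics/w7b.png',cv2.resize(i,(800,600),interpolation=cv2.INTER_CUBIC))
p=c2w(-.019,.057)
go(*p,.026,1.8)
"
```

```text
[ 0.48791338 -0.13382357  0.1295811 ] [-3.13921131e+00 -5.62969391e-04  1.80056659e+00] 0.023345054172788076
t 13.925 linear [ -0.2   1.1 103.8] turn [-0.0021 -0.0004  0.0021]
```

View pics/w7b.png

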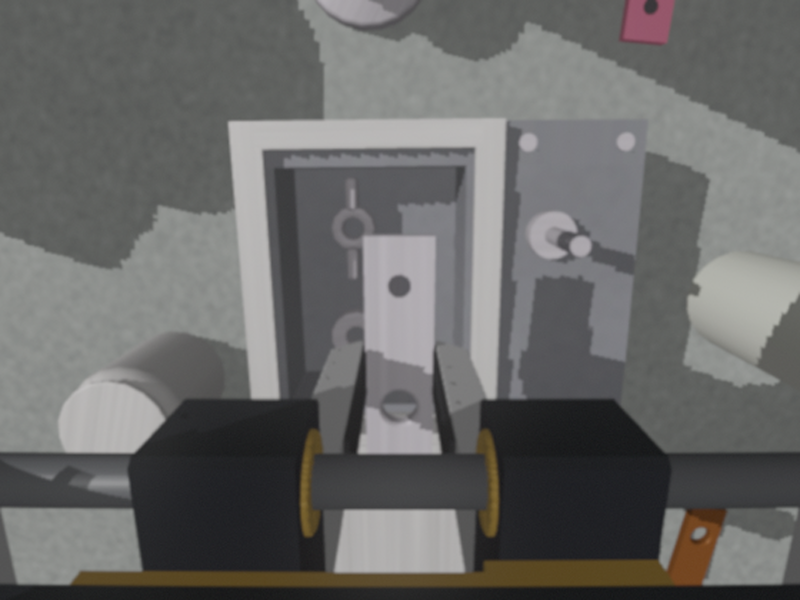

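play_rows:
  moves:
    - {"claw": 0.1, "linear": [2, 1, 30], "turn": [-0.002, 0, 0.002]}
    - {"claw": 0.1, "linear": [2, 1, 60], "turn": [-0.002, 0, 0.002]}
    - {"claw": 0.1, "linear": [2, 1, 90], "turn": [-0.002, 0, 0.002]}
    - {"claw": 0.1, "linear": [2, 1, 103], "turn": [-0.002, 0, 0.002]}
    - {"claw": 0.1, "linear": [2, 1, 104], "turn": [-0.002, 0, 0.002]}
    - {"claw": 0.1, "linear": [2, 1, 104], "turn": [-0.002, 0, 0.002]}

```text
time_s: 14.68
ee_pos: [0.4888, -0.1318, 0.0267]
eef_rot: [3.141, 0.0, 1.8]
force: [0.6, 0.0, -0.9]
grip_width: 0.0237
```

play_rows:
  moves:
    - {"claw": 0.33, "linear": [0, 0, 0], "turn": [0, 0, 0]}
    - {"claw": 0.33, "linear": [0, 0, 0], "turn": [0, 0, 0]}
    - {"claw": 0.33, "linear": [0, 0, 0], "turn": [0, 0, 0]}
    - {"claw": 0.33, "linear": [0, 0, -50], "turn": [0, 0, 0]}
    - {"claw": 0.33, "linear": [0, 0, -104], "turn": [0, 0, 0]}
    - {"claw": 0.1, "linear": [0, 0, -134], "turn": [0, 0, 0]}
    - {"claw": 0.0, "linear": [0, 0, -134], "turn": [0, 0, 0]}
    - {"claw": 0.0, "linear": [0, 0, -134], "turn": [0, 0, 0]}

```text
time_s: 15.68
ee_pos: [0.4882, -0.1317, 0.1595]
eef_rot: [-3.141, -0.001, 1.801]
force: [-0.2, -0.3, -0.3]
grip_width: 0.0044
```

```bash
python3 -c "
from h import *
o=get_obs();print(o['ee_pos'],o['eef_rot'],o['grip_width'])
i=vision.camera('wrist')
cv2.imwrite('pics/w8b.png',cv2.resize(i,(800,600),interpolation=cv2.INTER_CUBIC))
p=c2w(-.045,-.03)
go(*p,.16,1.8)
"
```

```text
[ 0.48820035 -0.13167247  0.15951979] [-3.14128296e+00 -5.75175341e-04  1.80050016e+00] 0.004444601397793241
t 15.725 linear [-89.2 -25.7  -0.8] turn [-0.0009 -0.0009  0.0005]
```

View pics/w8b.png

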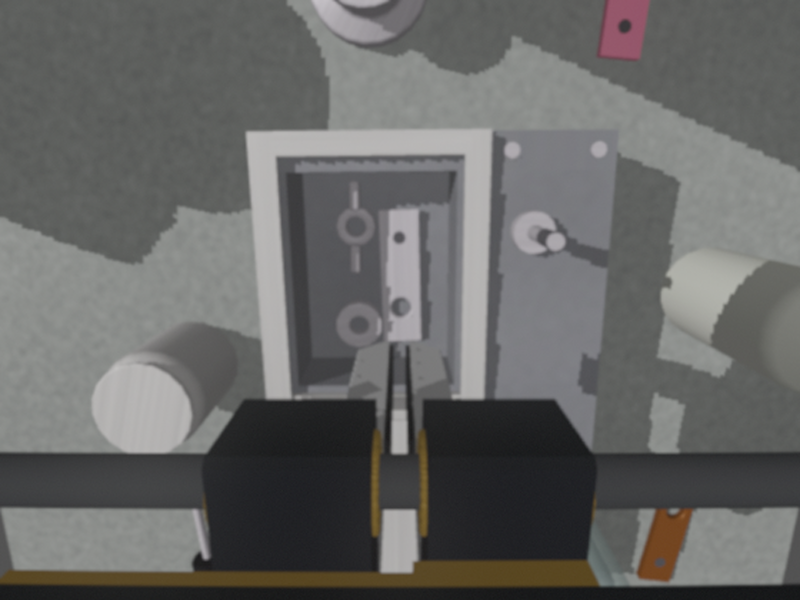

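All three parts lie in the compartment: nut at (355,225), spacer at (358,325), and the bracket flat at (404,275). Next I locate the lip, then push the cover shut.

```bash
python3 -c "
from h import *
o=get_obs();o['ee_pos']=np.array([0.53551,-0.08265,0.13105]);o['eef_rot']=np.array([-3.1411,.00016,-2.76378])
q=plane('wrist',np.array([(203,30),(193,235),(218,30),(208,238),(217,240),(232,30)])*.7,.085,o)
print(w2c(q))
p=c2w(-.04,-.035)
go(*p,.16,.23)
"
```

```text
[[-0.07459535  0.00124601]
 [ 0.00801595  0.00198989]
 [-0.0754427   0.00719751]
 [ 0.00836956  0.00856053]
 [ 0.00866925  0.01251358]
 [-0.07623544  0.01274657]]
t 15.725 linear [-94.2 -20.7  -0.8] turn [-1.4000e-03 -0.0000e+00  1.5705e+00]
```

play_rows:
  moves:
    - {"claw": 0, "linear": [-40, -10, 0], "turn": [0, 0, 0.18]}
    - {"claw": 0, "linear": [-88, -20, 0], "turn": [0, 0, 0.36]}
    - {"claw": 0, "linear": [-88, -20, 0], "turn": [0, 0, 0.54]}
    - {"claw": 0, "linear": [-88, -20, 0], "turn": [0, 0, 0.72]}
    - {"claw": 0, "linear": [-88, -20, 0], "turn": [0, 0, 0.9]}
    - {"claw": 0, "linear": [-88, -20, 0], "turn": [0, 0, 1.08]}
    - {"claw": 0, "linear": [-88, -20, 0], "turn": [0, 0, 1.26]}
    - {"claw": 0, "linear": [-88, -20, 0], "turn": [0, 0, 1.44]}

```text
time_s: 16.73
ee_pos: [0.4882, -0.2217, 0.1577]
eef_rot: [-3.139, 0.002, 0.355]
force: [-0.0, 1.7, -0.3]
grip_width: 0.0002
```

```bash
python3 -c "
from h import *
go(*c2w(-.04,-.028),.12,.23)
go(*c2w(-.04,-.028),.074,.23)
"
```

```text
t 16.725 linear [-0.1 -0.4 37.7] turn [-0.0027  0.0026  0.1246]
t 16.725 linear [-0.  -0.2 83.7] turn [-0.0027  0.0026  0.1246]
```

play_rows:
  moves:
    - {"claw": 0, "linear": [0, 0, 10], "turn": [-0.003, 0.003, 0.125]}
    - {"claw": 0, "linear": [0, 0, 50], "turn": [-0.003, 0.003, 0.125]}
    - {"claw": 0, "linear": [0, 0, 80], "turn": [-0.003, 0.003, 0.125]}
    - {"claw": 0, "linear": [0, 0, 83.5], "turn": [-0.003, 0.003, 0.125]}
    - {"claw": 0, "linear": [0, 0, 83.5], "turn": [-0.003, 0.003, 0.125]}

```text
time_s: 17.35
ee_pos: [0.4881, -0.2216, 0.0744]
eef_rot: [3.141, -0.0, 0.23]
force: [-0.0, -0.6, 0.7]
grip_width: 0.0007
```

```bash
python3 -c "
from h import *
o=get_obs();print(o['ee_pos'],w2c(o['ee_pos']),o['force'])
i=vision.camera('wrist')
cv2.imwrite('pics/w9b.png',cv2.resize(i,(800,600),interpolation=cv2.INTER_CUBIC))
for y in (.05,.1,.117): go(*c2w(-.04,y),.074,.23)
"
```

```text
[ 0.48807741 -0.22155386  0.07441581] [-0.03982767 -0.02831981] [-0.01178847 -0.56914158  0.71631208]
t 17.4 linear [ -0.4 -78.5   0.9] turn [ 0.0009 -0.0012 -0.0004]
t 17.4 linear [  -0.5 -128.5    0.9] turn [ 0.0009 -0.0012 -0.0004]
t 17.4 linear [  -0.5 -145.5    0.9] turn [ 0.0009 -0.0012 -0.0004]
```

View pics/w9b.png

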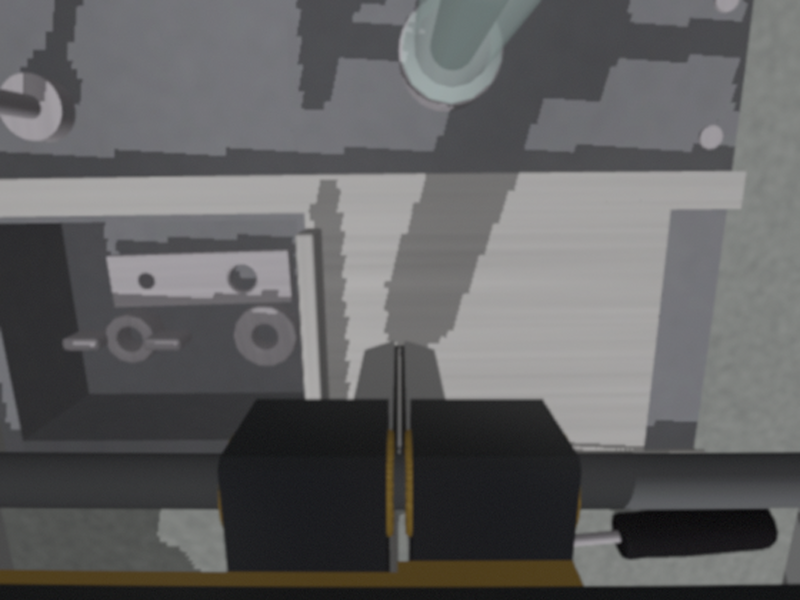

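The parts are clear of the cover, with the lip at (310,320) and the closed fingers behind it at (400,350). Now I push.

play_rows:
  moves:
    - {"claw": 0, "linear": [0, -12, 0.5], "turn": [0, 0, 0]}
    - {"claw": 0, "linear": [0, -28, 0.5], "turn": [0, 0, 0]}
    - {"claw": 0, "linear": [0, -44, 0.5], "turn": [0, 0, 0]}
    - {"claw": 0, "linear": [0, -60, 0.5], "turn": [0, 0, 0]}
    - {"claw": 0, "linear": [0, -76, 0.5], "turn": [0, 0, 0]}
    - {"claw": 0, "linear": [0, -92, 0.5], "turn": [0, 0, 0]}
    - {"claw": 0, "linear": [0, -108, 0.5], "turn": [0, 0, 0]}
    - {"claw": 0, "linear": [0, -124, 0.5], "turn": [0, 0, 0]}

```text
time_s: 18.4
ee_pos: [0.4597, -0.0999, 0.0743]
eef_rot: [3.141, -0.001, 0.23]
force: [-0.4, -3.3, 1.5]
grip_width: 0.0009
```

```bash
python3 -c "
from h import *
o=get_obs();print(o['ee_pos'],w2c(o['ee_pos']),o['force'])
for y in (.11,.12): go(*c2w(-.04,y),.074,.23)
"
```

```text
[ 0.45974236 -0.0999092   0.07428689] [-0.03968431  0.09658127] [-0.38481946 -3.28375478  1.52311687]
t 18.4 linear [ -0.3 -13.4   0.3] turn [ 0.0008 -0.0009 -0.0003]
t 18.4 linear [ -0.3 -23.4   0.3] turn [ 0.0008 -0.0009 -0.0003]
```

play_rows:
  moves:
    - {"claw": 0, "linear": [0, -5, 0], "turn": [0, 0, 0]}
    - {"claw": 0, "linear": [0, -10, 0], "turn": [0, 0, 0]}
    - {"claw": 0, "linear": [0, -14, 0], "turn": [0, 0, 0]}
    - {"claw": 0, "linear": [0, -17, 0], "turn": [0, 0, 0]}
    - {"claw": 0, "linear": [0, -19, 0], "turn": [0, 0, 0]}
    - {"claw": 0, "linear": [0, -20, 0], "turn": [0, 0, 0]}

```text
time_s: 19.15
ee_pos: [0.4551, -0.0804, 0.0742]
eef_rot: [3.141, -0.001, 0.23]
force: [-1.5, -2.6, 1.3]
grip_width: 0.0005
```

play_rows:
  moves:
    - {"claw": 0, "linear": [0, -1, 0], "turn": [0, 0, 0]}
    - {"claw": 0, "linear": [0, -2, 0], "turn": [0, 0, 0]}
    - {"claw": 0, "linear": [0, -3, 0], "turn": [0, 0, 0]}
    - {"claw": 0, "linear": [0, -4, 0], "turn": [0, 0, 0]}

```text
time_s: 19.65
ee_pos: [0.455, -0.0794, 0.0744]
eef_rot: [3.135, -0.002, 0.23]
force: [3.1, -33.3, -6.2]
grip_width: 0.0003
```

```bash
python3 -c "
from h import *
o=get_obs();print(o['ee_pos'],w2c(o['ee_pos']),o['force'])
"
```

```text
[ 0.45496036 -0.07937824  0.07444818] [-0.03965979  0.11766175] [  3.05205919 -33.29476375  -6.1909661 ]
```

The force jumped to 33 N where the stop was expected. I'll back off, lift and look.

play_rows:
  moves:
    - {"claw": 0, "linear": [0, 6, 0], "turn": [0, 0, 0]}
    - {"claw": 0, "linear": [0, 15, -10], "turn": [0, 0, 0]}
    - {"claw": 0, "linear": [0, 20, -50], "turn": [0, 0, 0]}
    - {"claw": 0, "linear": [0, 20, -100], "turn": [0, 0, 0]}
    - {"claw": 0, "linear": [0, 20, -130], "turn": [0, 0, 0]}
    - {"claw": 0, "linear": [0, 20, -130], "turn": [0, 0, 0]}

```text
time_s: 20.4
ee_pos: [0.46, -0.0983, 0.2071]
eef_rot: [3.133, -0.006, 0.23]
force: [-0.1, -0.7, -0.5]
grip_width: 0.0004
```

```bash
python3 -c "
from h import *
o=get_obs();print(o['ee_pos'],w2c(o['ee_pos']),o['force'])
i=vision.camera('wrist')
cv2.imwrite('pics/w10b.png',cv2.resize(i,(800,600),interpolation=cv2.INTER_CUBIC))
i=vision.camera('scene')
cv2.imwrite('pics/s10b.png',cv2.resize(i,(800,600)))
for y in (.128,.134,.138): print(y,[proj('wrist',np.r_[c2w(x,y),.085],o)/.7 for x in (-.075,.005)])
"
```

```text
[ 0.46000399 -0.09826123  0.20709109] [-0.03905388  0.0981262 ] [-0.13009735 -0.72265317 -0.5063846 ]
0.128 [array([[349.65341811, 351.9613172 ]]), array([[346.59830701, 220.28168327]])]
0.134 [array([[339.85433616, 351.9886898 ]]), array([[336.19374508, 220.29693299]])]
0.138 [array([[333.32096073, 352.00658628]]), array([[329.25671313, 220.30771641]])]
```

View pics/w10b.png

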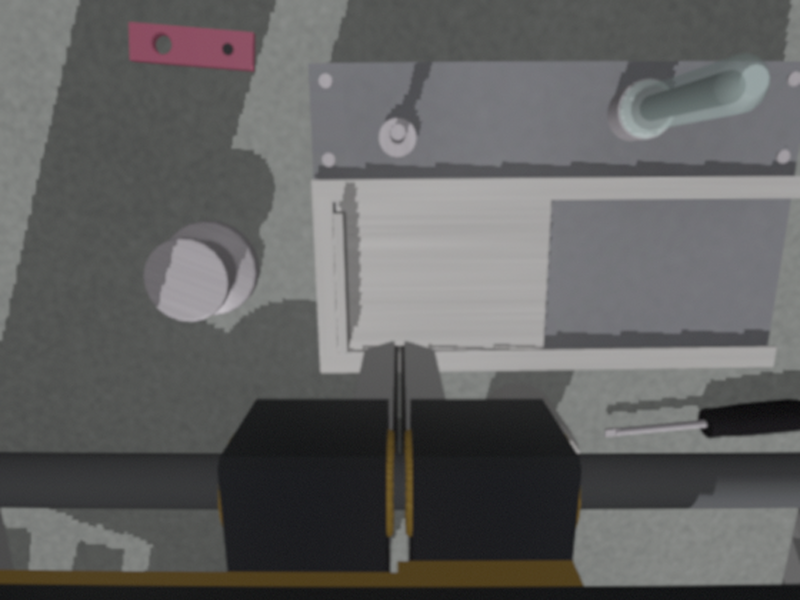

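View pics/s10b.png

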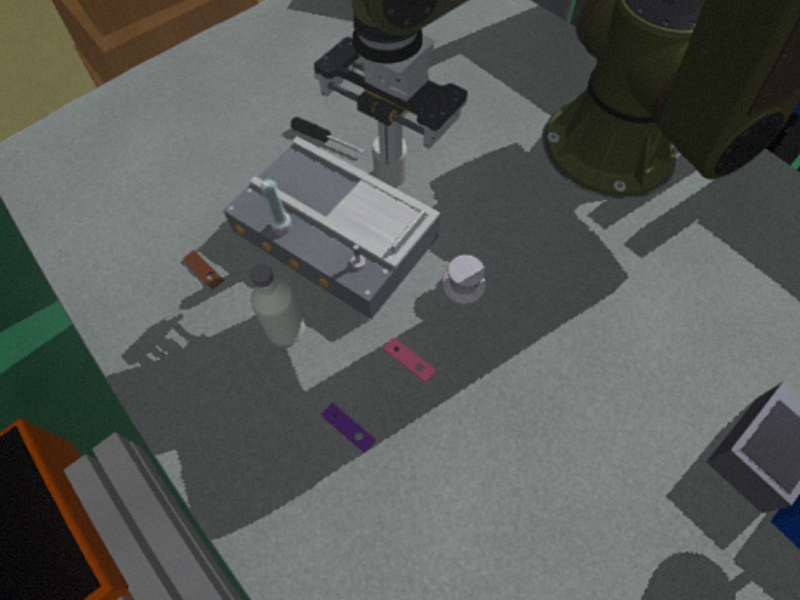

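The cover lies over the whole compartment, with its lip at (340,280) against the end stop and its rear edge at (548,275). I'll measure both before handing in.

```bash
python3 -c "
from h import *
o=get_obs()
print('cover rear',w2c(plane('wrist',np.array([(551,200),(545,346)])*.7,.0655,o)))
print('lip top edges',w2c(plane('wrist',np.array([(334,215),(344,215)])*.7,.085,o)))
print('stop inner',w2c(plane('wrist',np.array([(331,200)])*.7,.068,o)))
print(o['force'],o['time_s'])
"
```

```text
cover rear [[ 0.01424002  0.00636963]
 [-0.0787445   0.00386963]]
lip top edges [[0.00672597 0.13562754]
 [0.00671841 0.1299301 ]]
stop inner [[0.01434949 0.13915413]]
[ 0.45052164 -0.27025986 -0.04452222] 20.5
```

```bash
python3 -c "
from station import hand_in
print(hand_in())"
```

```text
the job is handed in; nothing more can be done
None
```

I took the wing nut, spacer and bracket off the stud in that order, stowed all three in the compartment, and slid the cover fully shut over them. I handed the job in at about 20.5 s, with no verdict reported.

**Parts:** the last picture before closing showed the nut, spacer and flat bracket lying on the compartment floor, clear of the cover.

**Cover:** it ran up against its stop, where the force jumped to 33 N. Afterwards the lip measured about y 130–136 mm and the rear edge about y 4–6 mm in the case frame, which matches fully shut to within 1–2 mm.

**Surroundings:** the arm was lifted clear with about zero force at hand-in. I saw no contact with the gauge, and the bottle, flange, can and screwdriver look unmoved in the pictures; I did not measure their positions again.

**Disagreement:** the case corners I picked in the first scene picture missed by up to 7 pixels. I refitted the case using the top and wrist cameras, and that fit agreed with later pictures to about 1–2 mm.

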